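# Start up the vial warmer

### The arm

A 6-joint arm with a two-finger parallel gripper is mounted at the origin on the work surface. World frame = base frame: x ahead of the robot, y to its left, z up, the work surface at z = 0. Lengths are in m, angles in rad, forces in N, time in s.
With the tool pointing down it reaches from about 0.375 to 0.9 m from the base axis. Payload 3.1 kg.
Tool frame: the origin (TCP) lies between the finger pads; the fingertips stand 17 mm ahead of it and the grasp point (between the pads) lies 2 mm behind it (robot.nose_length is the distance from the TCP to the fingertips, in m); z points along the fingers, y is the line along which they close (so a half turn about z gives the same grasp; the last joint's range is limited). The gripper opens to 87 mm and grips with 3 to 60 N. Pads are 19 mm wide; open, the fingers measure 117 mm over their backs; the gripper's body (75 mm by 190 mm) begins 51 mm behind the grasp point.
Start: joints at [1.026, 0.527, 1.433, -0, 1.181, -0.178], TCP at [0.224, 0.583, 0.24] pointing down, gripper open.
Joint ranges: [-3.08, 3.08], [-0.75, 2.2], [0.22, 2.44], [-1.43, 4.57], [0, 2.65], [-2.85, 2.85]. Speed limits (rad/s): [2.79, 2.79, 3.14, 3.14, 3.14, 3.14].

### API

Orientations are given as a unit quaternion [x, y, z, w].
In Python, from rig import robot, cams gives the robot as it stands.
- The arm moves only by the shell command python3 -m pendant 'ROWS' [FORCE]. ROWS is JSON, a list of rows, each an object with "jaw": the opening, from 0 (shut) to 1 (fully open); "linear": the shift along the tool's x, y, z in cm, a list of three; "twist": the turn about the tool's z in degrees. A call has 1 to 12 rows; each row shifts and turns the commanded pose from where the row before left it, along the tool's axes as they then stand; what a row does not reach is not made up. A row lasts 1/12 s, in which the tool goes at most 41.7 mm and 7.16 degrees, less where a joint would pass 70% of its speed; a pose out of reach is approached as far as the arm can. A call is refused whole if a number of a shift passes 4.17 or a number of a turn 7.16, either way. A call with a gripper value outside its range is refused whole. The fingers move at their own pace and stop on an object; FORCE is the grip in N (left out, the last holds). Time passes only in rows, so rows that do not move let the fingers close. It gives the time, the measured TCP pose, the force, the opening and the grip force at its end, in the units of the state.
- robot.get_obs(): the state, without advancing time (a new reading comes with each control period).
- cams.camera(name): name is "scene" or "side" or "wrist"; returns a dict with "color" (480x640x3 uint8, blue, green, red), "depth" (480x640 float32, m along the optical axis (not along the pixel's ray), 0 where there is no reading), "fov_y" (degrees; the focal length in pixels is half the picture's height over the tangent of half this angle, whatever the lens; pixels are square), "cx", "cy" (the principal point, pixels), "view" (4x4, takes a point from world to camera coordinates). Camera axes: x right, y down, z forward; pixel columns grow to the right and rows downward; lengths in m; the calibration is good to about 2 mm. A picture is of the moment at which its call begins.
- robot.hand_in(): hands the job in; it is judged then, once.
The state is a dict: "time": time; "q": joint angles; "joint_velocities": joint speeds; "joint_torque": joint torques, N m; "position": TCP position; "tool_rot": TCP orientation; "ft_force": force on the tool from outside, world axes, zero at the start; "moment": the same for the moment, N m; "grip_width": finger opening in m; "grip_force": force on a finger pad.
Only numpy, scipy, OpenCV 4.12 (cv2) and the standard library are available. Lean on these libraries where they do the work, as an engineer would, in place of code of your own. Each camera call takes 0.05 s, during which the arm holds its last target. There are 200 camera calls.

### The job

Start the vial warmer. First push the rocker on the separate power box fully over, ridged end down; then press the long bar key on the warmer all the way in, so that it stays down; then press the round key all the way in, hold it for two seconds and let it come back up. Do not press the bar key or the round key before its turn, leave the square and cross-shaped keys unpressed, and leave everything else lying or standing where it is: nothing is to be picked up.

Things in the scene. Friction and masses are not known exactly. Their poses are not given: they have to be found in the camera images.
- warmer: The vial warmer: a fixed white console 170 (x) x 280 (y) x 55 mm high, origin under its centre on the bench, +x to its rear. Four white keys on grey modules stand in a row along its front half (40 mm in front of the centre line); on the rear half are an aluminium warm plate (4 mm high) carrying two small vials and a dark display. It may stand on the left or on the right, turned up to 0.3 rad.
- power_box: The power box: a fixed grey box 120 (x) x 85 (y) x 45 mm high, origin under its centre on the bench, on the other side from the warmer, turned any way. On top is a big white rocker 70 mm long (along the box's x) and 34 mm wide between two low black cheeks (tops 61 mm above the bench). The rocker's pivot runs along the box's y axis, 59 mm above the bench over the box's centre.
- rocker (a joint): Angle of the power rocker, rad. 0 to 0.06 at the start: off, ridged end (towards the box's +x) up. 0.4: fully over, on, ridged end down. No spring: stiff, stays where it is left; about 2.5 N on the ridge moves it.
- rocker_ridge (a point): Middle of the top of the ridge, a raised white bar 8 x 34 mm, 5 mm proud, across the rocker's on end, 27 mm from the pivot; about 74 mm above the bench when off. Pressed straight down it sinks about 11 mm, and then is about 63 mm above the bench.
- bar_key (a joint): Travel of the bar key, m: 0 up, 0.006 fully in. No spring: stiff (3 N), stays where it is pushed.
- bar_top (a point): Centre of the top face of the bar key, a white cap 46 mm long (along the warmer's x) and 20 mm wide, top 75 mm above the bench when up. Its grey module plate (56 x 54 x 8 mm) sits on the warmer; the four modules stand in one row, 64 mm apart, along the warmer's y axis, and their order changes from start to start.
- round_key (a joint): Travel of the round key, m: 0 up, 0.006 fully in. Spring key: travel 6 mm, about 1.5 N to start it and 5 N to bottom it; it comes back up when released.
- round_top (a point): Centre of the top face of the round key, a white cap 36 mm across, top 75 mm above the bench when up. Its grey module plate (56 x 54 x 8 mm) sits on the warmer; the four modules stand in one row, 64 mm apart, along the warmer's y axis, and their order changes from start to start.
- square_key (a joint): Travel of the square key, m: 0 up, 0.006 fully in. Not to be pressed. Spring key: travel 6 mm, about 1.5 N to start it and 5 N to bottom it; it comes back up when released.
- square_top (a point): Centre of the top face of the square key, a white cap 30 x 30 mm, top 75 mm above the bench. Its grey module plate (56 x 54 x 8 mm) sits on the warmer; the four modules stand in one row, 64 mm apart, along the warmer's y axis, and their order changes from start to start.
- cross_key (a joint): Travel of the cross-shaped key, m: 0 up, 0.006 fully in. Not to be pressed. Spring key: travel 6 mm, about 1.5 N to start it and 5 N to bottom it; it comes back up when released.
- cross_top (a point): Centre of the top face of the cross-shaped key, white, two bars 40 x 13 mm, top 75 mm above the bench. Its grey module plate (56 x 54 x 8 mm) sits on the warmer; the four modules stand in one row, 64 mm apart, along the warmer's y axis, and their order changes from start to start.
- vial_a: Loose amber vial with white cap, 22 mm across, 42 mm high, origin at its foot, standing on the warm plate. Leave it.
- vial_b: Another such vial on the warm plate. Leave it.
- dish: Loose flat round glass dish, 76 mm across, 18 mm high, origin under its centre, on the bench in front of the warmer. Leave it.
- tally: Loose hand tally counter, steel, 62 x 48 x 34 mm, origin under its centre, beside the power box. Leave it.
- marker: Loose marker pen, white with blue cap, 138 mm long along its x, 14 mm thick, origin under it near its middle, beside the power box. Leave it.
- rack: Loose grey tube rack, 50 x 120 x 47 mm, origin under its centre, towards the back of the bench. Leave it.
- jar: Loose jar, 50 mm across, 70 mm high, origin under its centre, towards the back of the bench. Leave it.

How it is judged:
By the outcome, as a careful person would: the job done as asked, in the order asked, and still so for the second after the job is handed in, with the robot touching nothing.
It also fails if it takes over 51 s, if anything falls off the work surface, if the arm or the gripper's body presses on something with over 40 N, if the wrist force passes 120 N, or if a joint passes its speed limit or range.

## Working session

There is one attempt and no reset: what is moved stays moved. The work goes in short steps, Python scripts to look and compute and a shell command to move; the robot and the scene stay as the last step left them, time stands still between calls to the robot, and variables do not carry over. Pictures are saved under pics/ and viewed, at most 10 in all, crops included, and the job is handed in when it is done.

```bash
ls; mkdir -p pics; cat > h.py <<'E'
import numpy as np, cv2, pickle
from rig import robot, cams
def K(c):
    f=240/np.tan(np.radians(c["fov_y"])/2); return f,c["cx"],c["cy"]
def ray(c,u,v,z):
    f,cx,cy=K(c); V=np.array(c["view"]); R,t=V[:3,:3],V[:3,3]
    o=-R.T@t; d=R.T@np.array([(u-cx)/f,(v-cy)/f,1]); return o+d*(z-o[2])/d[2]
def cloud(c):
    f,cx,cy=K(c); V=np.array(c["view"]); d=c["depth"]
    v,u=np.mgrid[:480,:640]; P=np.stack([(u-cx)/f*d,(v-cy)/f*d,d],-1)
    return (P-V[:3,3])@V[:3,:3]
E
python3 - <<'E'
from h import *
o=robot.get_obs(); print(o)
for n in("scene","side"):
    c=cams.camera(n); cv2.imwrite(f"pics/{n}.png",c["color"]); pickle.dump(c,open(n+".pkl","wb")); print(n,c["fov_y"],c["cx"],c["cy"],np.array(c["view"]).round(3).tolist())
E
```

```text
pics
{'time': 0.0, 'q': array([ 1.02552212e+00,  5.28463345e-01,  1.43391063e+00,  9.49260251e-06,
        1.18135964e+00, -1.78508841e-01]), 'joint_velocities': array([ 1.08456331e-03, -1.31898179e-03, -5.49622757e-05, -1.64294869e-04,
       -9.67476770e-04, -6.06130966e-05]), 'joint_torque': array([-1.43246965e-03, -4.40045679e+01, -1.76592493e+01,  6.33044075e-02,
        5.83174895e-02, -1.68568477e-04]), 'position': array([0.22373471, 0.58284178, 0.23857066]), 'tool_rot': array([ 1.82358246e-01,  9.83231572e-01, -9.99591581e-04, -3.83102242e-04]), 'ft_force': array([ 0.29890291, -0.30009074, -0.09179866]), 'moment': array([ 0.01428411, -0.027864  , -0.01845265]), 'grip_force': 0.0, 'grip_width': 0.08726330965274855}
scene 56.21764194657207 320.3068281751344 238.14070291815588 [[0.274, 0.962, -0.016, -0.18], [0.751, -0.224, -0.622, -0.403], [-0.601, 0.159, -0.783, 1.14], [0.0, 0.0, 0.0, 1.0]]
side 56.76780725653998 319.1549743292371 234.831998544287 [[0.875, -0.484, -0.018, -0.536], [-0.372, -0.646, -0.666, 0.281], [0.311, 0.589, -0.746, 0.696], [0.0, 0.0, 0.0, 1.0]]
```

View pics/scene.png

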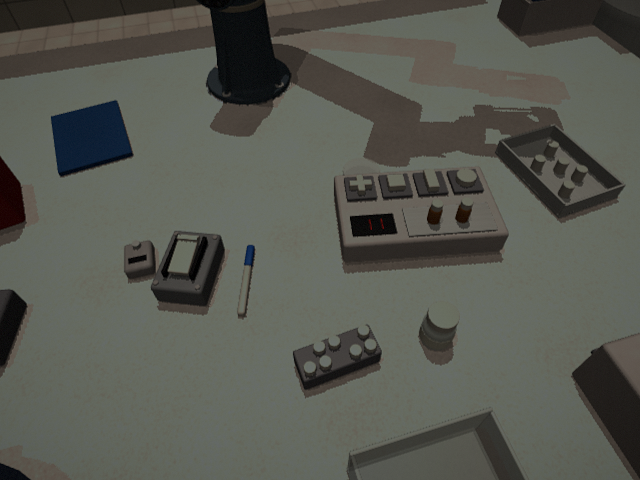

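View pics/side.png

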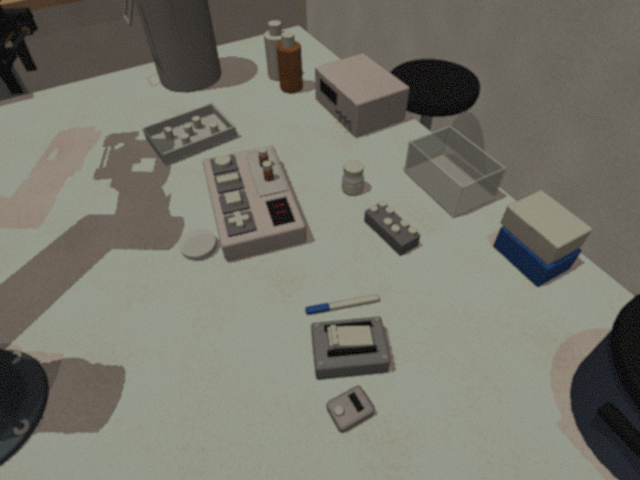

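The scene view shows the keys as cross (360,185), square (397,182), bar (432,182) and round (465,177), with the rocker at (184,255). In the side view the ridged end is at about (331,337), the end nearer the robot. Next I'll enlarge both areas and measure with masks.

```bash
cat > m.py <<'E'
from h import *
import sys
def blobs(n,roi,zr,thr,amin,z):
    c=pickle.load(open(n+".pkl","rb")); x0,y0,x1,y1=roi
    P=cloud(c); g=c["color"].min(-1)
    m=np.zeros((480,640),np.uint8); m[y0:y1,x0:x1]=((g>thr)&(P[...,2]>zr[0])&(P[...,2]<zr[1]))[y0:y1,x0:x1]
    k,lab,st,ce=cv2.connectedComponentsWithStats(m)
    for i in range(1,k):
        if st[i,4]<amin: continue
        q=P[lab==i]; w=ray(c,*ce[i],z)
        pts=np.argwhere(lab==i)[:,::-1]; W=np.array([ray(c,u,v,z)[:2] for u,v in pts],np.float32)
        r=cv2.minAreaRect(W)
        print(n,st[i].tolist(),"px",ce[i].round(1),"depthmed",np.median(q,0).round(4),"ray",w.round(4),"rect",np.round(r[0],4),np.round(r[1],4),round(r[2],1))
    return c,P
for n,rk,rr in(("scene",(330,160,500,215),(150,225,230,305)),("side",(200,145,265,240),(305,310,395,380))):
    print("keys");c,P=blobs(n,rk,(.068,.085),95,25,.075)
    print("rocker");blobs(n,rr,(.05,.085),95,25,.066)
    a=[cv2.resize(c["color"][y-40:y+40,x-90:x+90] if n=="scene" else c["color"][y-50:y+50,x-50:x+50],None,fx=4,fy=4,interpolation=2) for x,y in(((415,190),(190,265)) if n=="scene" else ((235,200),(350,345)))]
    cv2.imwrite(f"pics/{n}_z.png",(np.vstack(a) if n=="scene" else np.hstack(a))[:600,:800])
E
python3 m.py
```

```text
keys
rocker
scene [178, 235, 19, 4, 44] px [187.7 236.4] depthmed [ 0.5362 -0.1886  0.0724] ray [ 0.5306 -0.1899  0.066 ] rect [ 0.5301 -0.1909] [0.0316 0.0051] 66.3
scene [169, 241, 27, 31, 423] px [183.2 256.5] depthmed [ 0.5676 -0.2007  0.0625] ray [ 0.5699 -0.2007  0.066 ] rect [ 0.5676 -0.2022] [0.0299 0.0584] 70.3
keys
side [215, 154, 16, 11, 131] px [222.3 159. ] depthmed [0.5377 0.3085 0.075 ] ray [0.538  0.3082 0.075 ] rect [0.5383 0.3084] [0.0352 0.0331] 59.7
side [217, 172, 21, 11, 139] px [227.1 177. ] depthmed [0.5253 0.2445 0.0751] ray [0.5252 0.2453 0.075 ] rect [0.5254 0.2452] [0.0214 0.0444] 77.5
side [225, 191, 16, 13, 149] px [232.3 196.6] depthmed [0.5122 0.1825 0.0752] ray [0.5124 0.1828 0.075 ] rect [0.5128 0.1826] [0.0318 0.029 ] 78.4
side [229, 211, 20, 15, 165] px [238.3 218. ] depthmed [0.5    0.1196 0.075 ] ray [0.5    0.1199 0.075 ] rect [0.4997 0.1203] [0.0336 0.0325] 34.6
rocker
side [328, 325, 45, 21, 816] px [349.6 335.2] depthmed [ 0.5584 -0.1997  0.0642] ray [ 0.5577 -0.2004  0.066 ] rect [ 0.5583 -0.1999] [0.0353 0.0689] 60.5
```

```bash
sed -i 's/,95,25,.075/,(80 if n=="scene" else 95),25,.075/' m.py; python3 m.py | grep scene
python3 - <<'E'
from h import *
c=pickle.load(open("scene.pkl","rb")); d=pickle.load(open("side.pkl","rb"))
print(ray(c,187.7,236.4,.074))
for c,(x0,y0,x1,y1) in((c,(150,225,230,305)),(d,(305,310,395,380))):
    P=cloud(c)[y0:y1,x0:x1].reshape(-1,3)
    q=P[(P[:,2]>.0705)&(P[:,2]<.08)]; print(len(q),q.mean(0),q.max(0),cv2.minAreaRect(q[:,:2].astype(np.float32)))
    q=P[(P[:,2]>.043)&(P[:,2]<.0475)]; print(len(q),cv2.minAreaRect(q[:,:2].astype(np.float32)))
E
```

```text
scene [424, 169, 15, 18, 171] px [431.2 177.2] depthmed [0.5252 0.2453 0.0742] ray [0.5264 0.2446 0.075 ] rect [0.5264 0.2444] [0.018  0.0433] 77.2
scene [457, 169, 20, 13, 187] px [466.4 174.9] depthmed [0.5386 0.3075 0.0743] ray [0.5392 0.3071 0.075 ] rect [0.5389 0.3071] [0.032  0.0303] 9.4
scene [350, 175, 22, 15, 154] px [360.2 182.1] depthmed [0.501  0.1196 0.0745] ray [0.5013 0.1192 0.075 ] rect [0.5008 0.119 ] [0.0315 0.0311] 36.0
scene [387, 174, 18, 12, 171] px [395.8 179.6] depthmed [0.5133 0.1821 0.0743] ray [0.5138 0.1819 0.075 ] rect [0.5136 0.182 ] [0.028  0.0272] 78.7
scene [178, 235, 19, 4, 44] px [187.7 236.4] depthmed [ 0.5362 -0.1886  0.0724] ray [ 0.5306 -0.1899  0.066 ] rect [ 0.5301 -0.1909] [0.0316 0.0051] 66.3
scene [169, 241, 27, 31, 423] px [183.2 256.5] depthmed [ 0.5676 -0.2007  0.0625] ray [ 0.5699 -0.2007  0.066 ] rect [ 0.5676 -0.2022] [0.0299 0.0584] 70.3
[ 0.53756239 -0.18859585  0.074     ]
80 [ 0.53720263 -0.18991323  0.07212706] [ 0.54708267 -0.17415686  0.07476807] ((0.5370675921440125, -0.18957814574241638), (0.03302331268787384, 0.008488340303301811), 65.83403015136719)
1333 ((0.5613598823547363, -0.1997097283601761), (0.0836784690618515, 0.11862529069185257), 66.82131958007812)
102 [ 0.53539303 -0.18962102  0.07296752] [ 0.54515694 -0.17309514  0.07541007] ((0.5352252125740051, -0.18851570785045624), (0.03475875407457352, 0.010860253125429153), 59.525962829589844)
1734 ((0.5589755177497864, -0.1994374394416809), (0.08432721346616745, 0.11817480623722076), 66.56181335449219)
```

View pics/side_z.png

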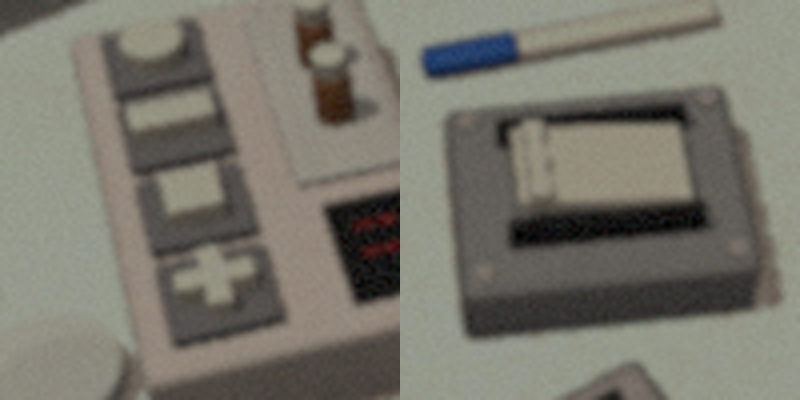

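The side crop confirms the row order round, bar, square, cross, and puts the ridge on the robot-facing end of the rocker. Both views agree:

| Point | x (m) | y (m) |
|---|---|---|
| Ridge | 0.536 | -0.189 |
| Bar | 0.526 | 0.245 |
| Round | 0.5385 | 0.308 |

I'll close the jaw and move towards the ridge.

```bash
cat > go.py <<'E'
from h import *; import sys
from scipy.spatial.transform import Rotation as R
o=robot.get_obs(); r=R.from_quat(o["tool_rot"]); M=r.as_matrix()
t=np.array([float(a) for a in sys.argv[1:4]])  # target of fingertips
tip=o["position"]+M[:,2]*robot.nose_length
print("t",o["time"],"tip",tip.round(4),"F",o["ft_force"].round(2),"w",o["grip_width"],"yaw of tool y",np.degrees(np.arctan2(M[1,1],M[0,1])).round(2),"tilt",M[:,2].round(4),"delta cm tool",(M.T@(t-tip)*100).round(2),"nose",robot.nose_length)
E
python3 -m pendant '[{"jaw":0,"linear":[-2.84,-3.04,0],"twist":2.3},{"jaw":0,"linear":[-2.84,-3.04,0],"twist":0},{"jaw":0,"linear":[-2.84,-3.04,0],"twist":0},{"jaw":0,"linear":[-2.84,-3.04,0],"twist":0},{"jaw":0,"linear":[-2.84,-3.04,0],"twist":0},{"jaw":0,"linear":[-2.84,-3.04,0],"twist":0},{"jaw":0,"linear":[-2.84,-3.04,0],"twist":0},{"jaw":0,"linear":[-2.84,-3.04,0],"twist":0},{"jaw":0,"linear":[-2.84,-3.04,0],"twist":0},{"jaw":0,"linear":[-2.84,-3.04,0],"twist":0},{"jaw":0,"linear":[-2.84,-3.04,0],"twist":0},{"jaw":0,"linear":[-2.84,-3.04,0],"twist":0}]' 20; python3 go.py .535 -.1885 .095
```

```text
time: 1.1
position: [0.3942, 0.1122, 0.2395]
tool_rot: [0.202, 0.979, 0.0, -0.0]
ft_force: [1.3, 0.6, 0.0]
grip_width: 0.015
grip_force: 0.0
t 1.1 tip [0.3942 0.1122 0.2225] F [1.33 0.55 0.  ] w 0.015037035044116033 yaw of tool y 66.69 tilt [-1.e-04  1.e-04 -1.e+00] delta cm tool [-24.83 -22.05  12.75] nose 0.017
```

```bash
python3 -m pendant '[{"jaw":0,"linear":[-3.0,-2.6,0.8],"twist":0},{"jaw":0,"linear":[-3.0,-2.6,0.8],"twist":0},{"jaw":0,"linear":[-3.0,-2.6,0.8],"twist":0},{"jaw":0,"linear":[-3.0,-2.6,0.8],"twist":0},{"jaw":0,"linear":[-3.0,-2.6,0.8],"twist":0},{"jaw":0,"linear":[-3.0,-2.6,0.8],"twist":0},{"jaw":0,"linear":[-3.0,-2.6,0.8],"twist":0},{"jaw":0,"linear":[0,0,0],"twist":0},{"jaw":0,"linear":[0,0,0],"twist":0},{"jaw":0,"linear":[0,0,0],"twist":0},{"jaw":0,"linear":[0,0,0],"twist":0}]'; python3 go.py .535 -.1885 .095
```

```text
time: 2.02
position: [0.514, -0.1348, 0.1834]
tool_rot: [0.202, 0.979, 0.0, -0.001]
ft_force: [-0.9, 0.6, 0.3]
grip_width: 0.0003
grip_force: 0.0
t 2.0167 tip [ 0.514  -0.1348  0.1664] F [-0.92  0.61  0.3 ] w 0.00032627450838393606 yaw of tool y 66.74 tilt [-0.0016  0.001  -1.    ] delta cm tool [-4.07 -4.11  7.13] nose 0.017
```

```bash
python3 -m pendant '[{"jaw":0,"linear":[-1.36,-1.37,1.8],"twist":0},{"jaw":0,"linear":[-1.36,-1.37,1.8],"twist":0},{"jaw":0,"linear":[-1.35,-1.37,1.8],"twist":0},{"jaw":0,"linear":[0,0,1.7],"twist":0},{"jaw":0,"linear":[0,0,0],"twist":0},{"jaw":0,"linear":[0,0,0],"twist":0},{"jaw":0,"linear":[0,0,0],"twist":0}]'; python3 go.py .535 -.1885 .076
python3 - <<'E'
from h import *
a=[]
for n in("wrist","side"):
    c=cams.camera(n); i=c["color"]; a.append(cv2.resize(i if n=="wrist" else i[285:405,270:430],(400,300),interpolation=2))
cv2.imwrite("pics/r1.png",np.hstack(a))
E
```

```text
time: 2.6
position: [0.536, -0.1887, 0.1135]
tool_rot: [0.201, 0.98, 0.0, 0.0]
ft_force: [0.7, -0.1, 0.1]
grip_width: 0.0001
grip_force: 0.0
t 2.6 tip [ 0.536  -0.1887  0.0965] F [ 0.67 -0.14  0.1 ] w 0.00013810377025831117 yaw of tool y 66.78 tilt [ 1.e-04  0.e+00 -1.e+00] delta cm tool [ 0.11 -0.02  2.05] nose 0.017
```

View pics/r1.png

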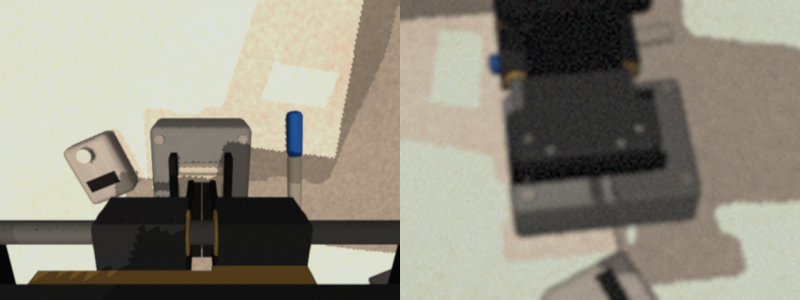

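The wrist view at left shows the closed fingertips centred between the black cheeks, with the ridge at about (198,170). The side view is blocked by the gripper. I'll press down in small steps, watching the force.

```bash
python3 -m pendant '[{"jaw":0,"linear":[0.1,0,0.8],"twist":0},{"jaw":0,"linear":[0,0,0.8],"twist":0},{"jaw":0,"linear":[0,0,0.4],"twist":0},{"jaw":0,"linear":[0,0,0.2],"twist":0},{"jaw":0,"linear":[0,0,0.2],"twist":0},{"jaw":0,"linear":[0,0,0.2],"twist":0},{"jaw":0,"linear":[0,0,0.2],"twist":0},{"jaw":0,"linear":[0,0,0.2],"twist":0},{"jaw":0,"linear":[0,0,0],"twist":0},{"jaw":0,"linear":[0,0,0],"twist":0}]'; python3 go.py .535 -.1885 .063
```

```text
time: 3.53
position: [0.5358, -0.19, 0.0825]
tool_rot: [0.202, 0.979, -0.0, 0.001]
ft_force: [-0.1, 0.7, -0.7]
grip_width: 0.0005
grip_force: 0.0
t 3.5333 tip [ 0.5358 -0.19    0.0655] F [-0.06  0.69 -0.71] w 0.0005477256486148788 yaw of tool y 66.68 tilt [ 1.5e-03 -8.0e-04 -1.0e+00] delta cm tool [0.13 0.1  0.25] nose 0.017
```

```bash
python3 -m pendant '[{"jaw":0,"linear":[0,0,0.1],"twist":0},{"jaw":0,"linear":[0,0,0.1],"twist":0},{"jaw":0,"linear":[0,0,0.1],"twist":0},{"jaw":0,"linear":[0,0,0],"twist":0},{"jaw":0,"linear":[0,0,0],"twist":0}]'; python3 go.py .535 -.1885 .063;  python3 -m pendant '[{"jaw":0,"linear":[0,0,0.1],"twist":0},{"jaw":0,"linear":[0,0,0.1],"twist":0},{"jaw":0,"linear":[0,0,0],"twist":0},{"jaw":0,"linear":[0,0,0],"twist":0}]'; python3 go.py .535 -.1885 .063
```

```text
time: 3.95
position: [0.5361, -0.1901, 0.081]
tool_rot: [0.202, 0.979, -0.0, 0.001]
ft_force: [-2.0, 0.7, 10.2]
grip_width: 0.0004
grip_force: 5.2
t 3.95 tip [ 0.5361 -0.1901  0.064 ] F [-1.96  0.7  10.2 ] w 0.0004006575182435057 yaw of tool y 66.69 tilt [ 0.002  -0.0013 -1.    ] delta cm tool [0.16 0.11 0.1 ] nose 0.017
time: 4.28
position: [0.5361, -0.1901, 0.0807]
tool_rot: [0.202, 0.979, -0.001, 0.001]
ft_force: [-4.5, 1.6, 21.8]
grip_width: 0.0006
grip_force: 10.7
t 4.2833 tip [ 0.5361 -0.1901  0.0637] F [-4.48  1.58 21.83] w 0.0005969043713976294 yaw of tool y 66.7 tilt [ 0.0024 -0.0017 -1.    ] delta cm tool [0.17 0.11 0.07] nose 0.017
```

Hard stop reached at 22 N with the tip at 63.7 mm, as expected. I'll lift off and check the rocker.

```bash
python3 -m pendant '[{"jaw":0,"linear":[0,0,-1],"twist":0},{"jaw":0,"linear":[0,0,-3],"twist":0},{"jaw":0,"linear":[0,0,-3.5],"twist":0},{"jaw":0,"linear":[1.6,3.6,0],"twist":0},{"jaw":0,"linear":[1.6,3.6,0],"twist":0},{"jaw":0,"linear":[1.6,3.6,0],"twist":0},{"jaw":0,"linear":[1.6,3.6,0],"twist":0},{"jaw":0,"linear":[1.6,3.6,0],"twist":0},{"jaw":0,"linear":[1.6,3.6,0],"twist":0},{"jaw":0,"linear":[0,0,0],"twist":0},{"jaw":0,"linear":[0,0,0],"twist":0}]' >/dev/null; python3 go.py .526 .245 .10
python3 - <<'E'
from h import *
for n,(x0,y0,x1,y1) in(("scene",(150,225,230,305)),("side",(305,310,395,380))):
    c=cams.camera(n); P=cloud(c)[y0:y1,x0:x1]; g=c["color"].min(-1)[y0:y1,x0:x1]
    q=P.reshape(-1,3); u=np.array([-.918,.396]); s=(q[:,:2]-[.560,-.1995])@u; t=(q[:,:2]-[.560,-.1995])@[.396,.918]
    k=(abs(t)<.012)&(abs(s)<.04)
    for a in(-.03,-.02,-.01,0,.01,.02,.027,.033):
        w=k&(abs(s-a)<.0025); print(n,a,w.sum(),np.median(q[w,2]).round(4) if w.any() else None)
E
```

```text
t 5.2 tip [0.5327 0.0489 0.1355] F [ 0.17 -0.95  0.79] w 0.00025098350515699824 yaw of tool y 66.96 tilt [ 1.e-03 -2.e-04 -1.e+00] delta cm tool [ 8.3  17.78  3.55] nose 0.017
scene -0.03 79 0.0672
scene -0.02 38 0.0675
scene -0.01 39 0.0653
scene 0 36 0.0636
scene 0.01 30 0.0615
scene 0.02 29 0.0596
scene 0.027 36 0.0628
scene 0.033 6 0.0621
side -0.03 45 0.0704
side -0.02 47 0.0683
side -0.01 47 0.0663
side 0 44 0.0645
side 0.01 45 0.0623
side 0.02 47 0.0603
side 0.027 41 0.064
side 0.033 51 0.0578
```

The rocker slope has reversed to about 0.2 rad and the ridge is at 63–64 mm, so it is fully on. Next, the bar key.

```bash
python3 -m pendant '[{"jaw":0,"linear":[1.66,3.56,0],"twist":0},{"jaw":0,"linear":[1.66,3.56,0],"twist":0},{"jaw":0,"linear":[1.66,3.56,0],"twist":0},{"jaw":0,"linear":[1.66,3.56,0],"twist":0},{"jaw":0,"linear":[1.66,3.54,0],"twist":0},{"jaw":0,"linear":[0,0,1],"twist":0},{"jaw":0,"linear":[0,0,1],"twist":0},{"jaw":0,"linear":[0,0,0],"twist":0},{"jaw":0,"linear":[0,0,0],"twist":0},{"jaw":0,"linear":[0,0,0],"twist":0}]' >/dev/null; python3 go.py .526 .245 .079
python3 - <<'E'
from h import *
c=cams.camera("wrist"); cv2.imwrite("pics/b1.png",c["color"])
E
```

```text
t 6.1333 tip [0.5272 0.2408 0.1153] F [-0.22  0.18  0.5 ] w 0.0005337911222568431 yaw of tool y 66.51 tilt [-7.e-04 -5.e-04 -1.e+00] delta cm tool [0.28 0.34 3.63] nose 0.017
```

View pics/b1.png

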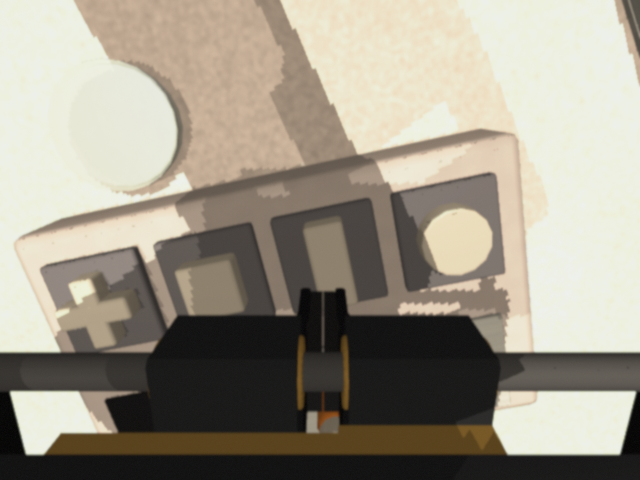

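The wrist view has the bar key at about (330,255), right ahead of the fingertips at (323,292), with round to its right (457,242) and square to its left. That fits the measured points, so I'll press.

```bash
python3 -m pendant '[{"jaw":0,"linear":[0.28,0.34,1.0],"twist":0},{"jaw":0,"linear":[0,0,1.0],"twist":0},{"jaw":0,"linear":[0,0,1.0],"twist":0},{"jaw":0,"linear":[0,0,0.6],"twist":0},{"jaw":0,"linear":[0,0,0.2],"twist":0},{"jaw":0,"linear":[0,0,0.2],"twist":0},{"jaw":0,"linear":[0,0,0.2],"twist":0},{"jaw":0,"linear":[0,0,0.2],"twist":0},{"jaw":0,"linear":[0,0,0],"twist":0},{"jaw":0,"linear":[0,0,0],"twist":0}]' >/dev/null; python3 go.py .526 .245 .069;  python3 -m pendant '[{"jaw":0,"linear":[0,0,0.1],"twist":0},{"jaw":0,"linear":[0,0,0.1],"twist":0},{"jaw":0,"linear":[0,0,0],"twist":0},{"jaw":0,"linear":[0,0,0],"twist":0}]' >/dev/null; python3 go.py .526 .245 .069
```

```text
t 7.0167 tip [0.5262 0.2474 0.0717] F [ 0.08 -0.38  0.53] w 0.000584542719449081 yaw of tool y 66.68 tilt [ 1.8e-03  5.0e-04 -1.0e+00] delta cm tool [-0.07 -0.23  0.27] nose 0.017
t 7.35 tip [0.5264 0.2474 0.0699] F [0.51 0.4  2.07] w 0.0003986963057673763 yaw of tool y 66.68 tilt [ 2.e-03  6.e-04 -1.e+00] delta cm tool [-0.06 -0.24  0.09] nose 0.017
```

```bash
python3 -m pendant '[{"jaw":0,"linear":[0,0,0.1],"twist":0},{"jaw":0,"linear":[0,0,0.1],"twist":0},{"jaw":0,"linear":[0,0,0],"twist":0},{"jaw":0,"linear":[0,0,0],"twist":0}]' >/dev/null; python3 go.py .526 .245 .069;  python3 -m pendant '[{"jaw":0,"linear":[0,0,0.1],"twist":0},{"jaw":0,"linear":[0,0,0],"twist":0},{"jaw":0,"linear":[0,0,0],"twist":0}]' >/dev/null; python3 go.py .526 .245 .069
```

```text
t 7.6833 tip [0.5265 0.2474 0.0692] F [-0.8  -0.14 10.53] w 0.0006523230075003826 yaw of tool y 66.69 tilt [ 2.5e-03  6.0e-04 -1.0e+00] delta cm tool [-0.05 -0.24  0.02] nose 0.017
t 7.9333 tip [0.5265 0.2474 0.0691] F [-2.68 -1.27 15.86] w 0.0004887176147012013 yaw of tool y 66.69 tilt [ 2.8e-03  7.0e-04 -1.0e+00] delta cm tool [-0.05 -0.24  0.01] nose 0.017
```

The bar bottomed at 69 mm with 16 N. I'll lift, move over the round key, and check that the bar stayed down.

```bash
python3 -m pendant '[{"jaw":0,"linear":[0,0,-1],"twist":0},{"jaw":0,"linear":[0,0,-2],"twist":0},{"jaw":0,"linear":[0,0,-1.8],"twist":0},{"jaw":0,"linear":[0,0,0],"twist":0},{"jaw":0,"linear":[0,0,0],"twist":0}]' >/dev/null; python3 go.py .5385 .308 .10
python3 - <<'E'
from h import *
for n in("side","wrist","scene"):
    P=cloud(cams.camera(n)).reshape(-1,3)
    for k,c in dict(bar=(.526,.245),round=(.5385,.308),square=(.513,.182),cross=(.5005,.1195)).items():
        s=(P[:,:2]-c)@[.98,-.2]; t=(P[:,:2]-c)@[.2,.98]
        w=(abs(s)<.018)&(abs(t)<.006)&(P[:,2]>.06)&(P[:,2]<.09); print(n,k,w.sum(),np.median(P[w,2]).round(4) if w.any() else "")
E
```

```text
t 8.35 tip [0.5259 0.2472 0.1152] F [ 0.01 -0.1  -0.35] w 0.00018867123436008463 yaw of tool y 66.69 tilt [ 1.5e-03  3.0e-04 -1.0e+00] delta cm tool [1.25 6.08 1.52] nose 0.017
side bar 67 0.0691
side round 10 0.0699
side square 71 0.075
side cross 131 0.0744
wrist bar 1173 0.0675
wrist round 1629 0.0734
wrist square 1210 0.0733
wrist cross 1420 0.0735
scene bar 92 0.0683
scene round 119 0.0739
scene square 112 0.0735
scene cross 103 0.0742
```

The bar is latched 6 mm down and the other keys are up. Next, the round key.

```bash
python3 -m pendant '[{"jaw":0,"linear":[0.62,3.0,0],"twist":0},{"jaw":0,"linear":[0.62,3.0,0],"twist":0},{"jaw":0,"linear":[0,0,1.0],"twist":0},{"jaw":0,"linear":[0,0,1.0],"twist":0},{"jaw":0,"linear":[0,0,0.6],"twist":0},{"jaw":0,"linear":[0,0,0],"twist":0},{"jaw":0,"linear":[0,0,0],"twist":0},{"jaw":0,"linear":[0,0,0],"twist":0}]' >/dev/null; python3 go.py .5385 .308 .069
```

```text
t 9.1667 tip [0.5378 0.3062 0.0883] F [ 0.8   1.42 -0.55] w 0.0005689011181351703 yaw of tool y 66.62 tilt [-8.e-04 -4.e-04 -1.e+00] delta cm tool [0.   0.19 1.93] nose 0.017
```

```bash
python3 -m pendant '[{"jaw":0,"linear":[0,0.15,0.8],"twist":0},{"jaw":0,"linear":[0,0,0.4],"twist":0},{"jaw":0,"linear":[0,0,0.3],"twist":0},{"jaw":0,"linear":[0,0,0.3],"twist":0},{"jaw":0,"linear":[0,0,0.2],"twist":0},{"jaw":0,"linear":[0,0,0.1],"twist":0},{"jaw":0,"linear":[0,0,0],"twist":0},{"jaw":0,"linear":[0,0,0],"twist":0}]' >/dev/null; python3 go.py .5385 .308 .069; python3 -m pendant '[{"jaw":0,"linear":[0,0,0.1],"twist":0},{"jaw":0,"linear":[0,0,0.1],"twist":0},{"jaw":0,"linear":[0,0,0],"twist":0}]' >/dev/null; python3 go.py .5385 .308 .069
```

```text
t 9.8333 tip [0.5387 0.3083 0.0694] F [-2.73 -2.78 11.23] w 0.0004410149186246778 yaw of tool y 66.71 tilt [ 9.e-04 -3.e-04 -1.e+00] delta cm tool [ 0.   -0.04  0.04] nose 0.017
t 10.0833 tip [0.5388 0.3083 0.0691] F [-4.16 -3.42 21.28] w 0.00021473407666680185 yaw of tool y 66.71 tilt [ 1.3e-03 -4.0e-04 -1.0e+00] delta cm tool [ 0.01 -0.04  0.01] nose 0.017
```

Bottomed. Holding it, then releasing.

```bash
python3 -m pendant '[{"jaw":0,"linear":[0,0,0],"twist":0},{"jaw":0,"linear":[0,0,0],"twist":0},{"jaw":0,"linear":[0,0,0],"twist":0},{"jaw":0,"linear":[0,0,0],"twist":0},{"jaw":0,"linear":[0,0,0],"twist":0},{"jaw":0,"linear":[0,0,0],"twist":0},{"jaw":0,"linear":[0,0,0],"twist":0},{"jaw":0,"linear":[0,0,0],"twist":0},{"jaw":0,"linear":[0,0,0],"twist":0},{"jaw":0,"linear":[0,0,0],"twist":0},{"jaw":0,"linear":[0,0,0],"twist":0},{"jaw":0,"linear":[0,0,0],"twist":0}]'
python3 -m pendant '[{"jaw":0,"linear":[0,0,0],"twist":0},{"jaw":0,"linear":[0,0,0],"twist":0},{"jaw":0,"linear":[0,0,0],"twist":0},{"jaw":0,"linear":[0,0,0],"twist":0},{"jaw":0,"linear":[0,0,0],"twist":0},{"jaw":0,"linear":[0,0,0],"twist":0},{"jaw":0,"linear":[0,0,0],"twist":0},{"jaw":0,"linear":[0,0,0],"twist":0},{"jaw":0,"linear":[0,0,0],"twist":0},{"jaw":0,"linear":[0,0,0],"twist":0},{"jaw":0,"linear":[0,0,0],"twist":0}]'
python3 -m pendant '[{"jaw":0,"linear":[0,0,-1],"twist":0},{"jaw":0,"linear":[0,0,-2],"twist":0},{"jaw":0,"linear":[0,0,-3],"twist":0},{"jaw":0,"linear":[0,0,-3],"twist":0},{"jaw":0,"linear":[0,0,-3],"twist":0},{"jaw":0,"linear":[0,0,0],"twist":0},{"jaw":0,"linear":[0,0,0],"twist":0},{"jaw":0,"linear":[0,0,0],"twist":0}]'
python3 - <<'E'
from h import *
for n in("side","wrist","scene"):
    c=cams.camera(n); P=cloud(c).reshape(-1,3)
    if n=="side": cv2.imwrite("pics/end.png",c["color"])
    for k,c in dict(bar=(.526,.245),round=(.5385,.308),square=(.513,.182),cross=(.5005,.1195)).items():
        s=(P[:,:2]-c)@[.98,-.2]; t=(P[:,:2]-c)@[.2,.98]
        w=(abs(s)<.018)&(abs(t)<.006)&(P[:,2]>.06)&(P[:,2]<.09); print(n,k,w.sum(),np.median(P[w,2]).round(4) if w.any() else "")
E
```

```text
time: 11.08
position: [0.5387, 0.3083, 0.0862]
tool_rot: [0.202, 0.979, 0.0, 0.001]
ft_force: [-4.3, -3.0, 20.3]
grip_width: 0.0007
grip_force: 10.3
time: 12.0
position: [0.5387, 0.3083, 0.0861]
tool_rot: [0.202, 0.979, 0.0, 0.001]
ft_force: [-5.1, -2.6, 19.8]
grip_width: 0.0002
grip_force: 10.3
time: 12.67
position: [0.5377, 0.3083, 0.2018]
tool_rot: [0.202, 0.979, -0.0, -0.001]
ft_force: [-0.5, -0.1, -0.9]
grip_width: 0.0007
grip_force: 0.0
side bar 64 0.0692
side round 59 0.075
side square 68 0.075
side cross 125 0.0743
wrist bar 856 0.0675
wrist round 916 0.0735
wrist square 827 0.0735
wrist cross 912 0.0735
scene bar 91 0.0681
scene round 108 0.0739
scene square 114 0.0734
scene cross 99 0.0743
```

View pics/end.png

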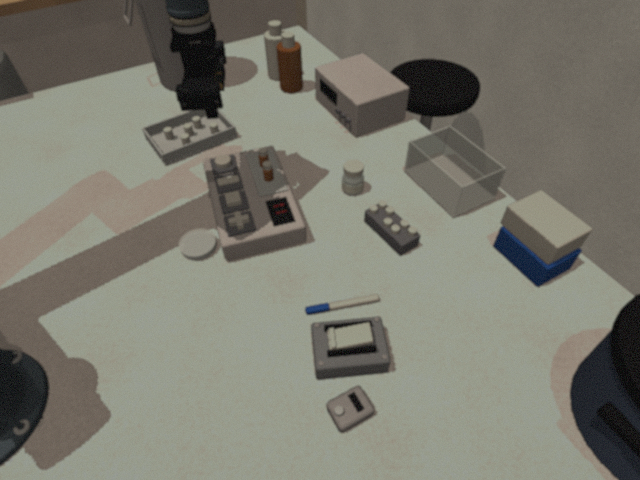

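The rocker (350,337) is on, the bar is down and the round key is back up. The vials, dish (198,243), marker, tally counter, rack and jar haven't moved, and the arm is clear.

```bash
python3 -c "from rig import robot; print(robot.hand_in())"
```

```text
the job is handed in; nothing more can be done
None
```

The warmer was started in the order asked and handed in at about 13 s: the rocker is fully over, the bar key is latched down, and the round key was held about 2.2 s and is back up; the final images show nothing else moved.

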